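Release the sample drawer of a light-tight detector box and take out the bottle

ROBOT

A 7-joint arm with a two-finger parallel gripper is mounted at the origin on the work surface; the furniture and walls round the work are solid. World frame = base frame: x ahead of the robot, y to its left, z up, the work surface at z = 0. Lengths are in m, angles in rad, forces in N, time in s.
With the tool pointing down it reaches from about 0.35 to 0.9 m from the base axis. Payload 8.1 kg.
Tool frame: the origin (TCP) lies between the finger pads; the fingertips stand ahead of it and the grasp point (between the pads) is the TCP (arm.nose_length is the z of the fingertips in the tool frame, in m); z points along the fingers, y is the line along which they close (so a half turn about z gives the same grasp; the last joint's range is limited). The gripper opens to 92 mm and grips with 3 to 60 N. Pads are 19 mm wide; open, the fingers measure 130 mm over their backs; the gripper's body (75 mm by 190 mm) begins 47 mm behind the grasp point.
Start: joints at [1.182, 0.434, 0.025, 1.573, -0.012, 1.134, -0.075], TCP at [0.176, -0.6, 0.246] pointing down, gripper open.
Joint ranges: [-2.62, 2.62], [-0.44, 2.09], [-1.27, 1.32], [0.08, 2.57], [-1.32, 4.46], [0.12, 2], [-2.74, 2.74]. Speed limits (rad/s): [2.22, 2.22, 3.01, 3.01, 3.14, 3.14, 3.14].

INTERFACE

Orientations are given as a rotation vector (axis times angle).
In Python, from cell import sensors, optics, arm gives the robot as it stands.
- The arm moves only by the tool arm_command, never from a script. Its argument "deltas" is one flat list of numbers, 7 for each row, row after row: the turn, a rotation vector about the world's x, y, z as a fraction of full scale, then the shift along the world's x, y, z as a fraction of full scale, then the finger opening in mm, from 0 to 91.8. In form: [wx, wy, wz, dx, dy, dz, fingers, wx, wy, wz, dx, dy, dz, fingers, ...]. A call has 1 to 20 rows; each row is the pose to reach, as a shift and turn from the pose commanded when the call began; what a row does not reach only later rows make up. Full scale, the value 1, is 1 m for a shift and 90 degrees for a turn. A row lasts 1/10 s, in which the tool goes at most 50 mm and 8.59 degrees, less where a joint would pass 70% of its speed; a pose out of reach is approached as far as the arm can. A call with a number of a shift or a turn outside -1 to 1 is refused whole. A call with a gripper value outside its range is refused whole. The fingers move at their own pace and stop on an object; "force" is the grip in N (left out, the last holds). Time passes only in rows, so rows that repeat a pose let the fingers close. It gives the time, the measured TCP pose, the force, the opening and the grip force at its end, in the units of the state.
- sensors.observe(): the state, without advancing time (a new reading comes with each control period).
- optics.get_image(name): name is "scene" or "top" or "wrist"; returns the picture (480x640x3 uint8, blue, green, red); there is no depth.
- optics.calibration(name): a dict with "camera_matrix" (3x3 intrinsics, pixels), "rvec" (rotation vector, rad) and "tvec" (3), from world to camera coordinates, as OpenCV has them. Camera axes: x right, y down, z forward; pixel columns grow to the right and rows downward; lengths in m; the calibration is good to about 2 mm. A picture is of the moment at which its call begins: read the wrist's pose just before it. calibration takes no time and is no camera call; for the wrist camera it gives the pose at the moment of the call.
- arm.sign_off(): hands the job in; it is judged then, once.
The state is a dict: "clock": time; "joints": joint angles; "dq": joint speeds; "joint_efforts": joint torques, N m; "position": TCP position; "ee_rot": TCP orientation; "force": force on the tool from outside, world axes, zero at the start; "ft_torque": the same for the moment, N m; "width": opening from 0.0 (shut) to 1.0 (fully open); "gripper_force": force on a finger pad.
Only numpy, scipy, OpenCV 4.12 (cv2) and the standard library are available. Lean on these libraries where they do the work, as an engineer would, in place of code of your own. Each camera call takes 0.05 s, during which the arm holds its last target. There are 200 camera calls.

TASK

The brown sample bottle is shut inside the black detector box, and you are to bring it out: slide the safety catch on top of the box fully aside, then press the release button it was covering so that the sample drawer springs out. Lift the bottle out of the drawer and set it down gently, upright, on the floor of the aluminium tray next to the two vials, without knocking the vials over or shoving them about. Leave the catch and the drawer open.

Things in the scene. Friction and masses are not known exactly. Their poses are not given: they have to be found in the camera images.
- detector_box: Matt black metal box with a grey cover, fixed to the table, 130 (x) x 172 (y) x 84 mm high, flange 194 mm wide. Origin: centre of its underside; -x is its front, turned to the robot within 0.2 rad, +y its left seen from the robot. The grey-fronted drawer is the left half of the front; a lens tube sticks 14 mm out of the right half. Catch and button are on its grey cover, 84 mm above the table.
- safety_catch (a joint): Travel (m) of the safety catch, a bright metal hood 55 (x) x 56 (y) mm, flat top 98 mm above the table, over the button. It slides along the box's +y (left) from 0 (covering) to 0.062 (stop), friction about 2 N, and stays where left. Its fork blocks the button until it is over 40 mm aside. Starts at 0 to 0.006.
- catch_tab (a point): Middle of the top edge of the catch's ribbed thumb tab: an upright bar 36 (x) x 10 (y) x 20 mm high on the hood, from 98 to 118 mm above the table; push it from the side or pinch it across its 10 mm. At travel 0 it lies at x 15, y -31 mm in the box's frame.
- release_button (a joint): Travel (m) of the release button, straight down: 0 up, 0.006 fully down. Its spring takes 2 N at the start, 3.5 N fully down. From 4 mm down the latch lets the drawer go.
- button_top (a point): Centre of the top of the button, a black mushroom head 34 mm across, top 93 mm above the table and 9 mm proud of the cover, at x 15, y -45 mm in the box's frame. With the catch aside nothing round it stands over 3 mm above the cover within 30 mm.
- sample_drawer (a joint): Travel (m) of the sample drawer out of the front (box's -x): 0 latched, 0.095 out. Once released a damped spring (4.5 falling to 1.5 N) drives it out in about a second and holds it there; no handle. Front panel 72 mm wide, 6 mm thick, top 77 mm above the table; carrier behind it 64 mm wide, top 20 mm above the table, no side walls.
- drawer_pocket (a point): Centre of the floor of the drawer's round pocket (30 mm across, 12 mm deep, floor 8 mm above the table) where the bottle stands. In the box's frame x -25, y 39.5 mm shut and x -120, y 39.5 mm fully out, then 55 mm before the box's face; the front panel's inner face is 34 mm before it.
- sample_bottle: Light brown bottle with a black cap, 65 mm tall, 45 to 60 g: body 27 mm across up to 50 mm, cap 22 mm across above it. Origin: centre of its underside; z along its axis, up. It starts in the drawer pocket inside the shut box, out of sight.
- sample_tray: Shallow aluminium tray, 160 (x) x 190 (y) x 18 mm high, walls 3 mm, fixed to the table, yaw within 0.2 rad. Origin: centre of its underside; its floor is 3 mm above that. In its far half (+x) stand the two vials, 28 to 38 mm from the middle, and behind them tweezers lie along the far wall; the near half (-x) is free.
- vial_1: White vial with screw cap, 22 mm across, 60 mm tall, standing in the far half of the tray, about 40 mm left or right of its middle. Origin: centre of its underside; z along its axis.
- vial_2: The other white vial, of the same size, standing in the far half of the tray on the other side of its middle. Origin: centre of its underside; z along its axis.
Things that resemble listed ones, but are neither listed nor needed, are in the scene too. Leave any green or orange look-alike of the vial_1 alone.

How it is judged:
By the outcome, as a careful person would: the job done as asked, in the order asked, and still so for the second after the job is handed in, with the robot touching nothing.
It also fails if it takes over 53 s, if anything falls off the work surface, if the arm or the gripper's body presses on something with over 40 N, if the wrist force passes 120 N, or if a joint passes its speed limit or range.

## Working session

There is one attempt and no reset: what is moved stays moved. The work goes in short steps, Python scripts to look and compute and a tool call to move; the robot and the scene stay as the last step left them, time stands still between calls to the robot, and variables do not carry over. Pictures are saved under pics/ and viewed, at most 10 in all, crops included, and the job is handed in when it is done.

Besides the shell and the picture viewer there is one more tool, called after "Emit:" in YAML: its name, and indented under it one key for each argument. arm_command: Moves the arm, as the interface text tells. Its arguments: {"type":"object","properties":{"deltas":{"type":"array","items":{"type":"number"}},"force":{"type":"number"}},"required":["deltas"]}

```bash
mkdir -p pics
cat > h.py <<'E'
import numpy as np, cv2
from cell import sensors, optics, arm
def cal(n):
    c=optics.calibration(n); return np.array(c["camera_matrix"],float),cv2.Rodrigues(np.array(c["rvec"],float))[0],np.array(c["tvec"],float).ravel()
def atz(c,uv,z):
    K,R,t=c; d=R.T@np.linalg.inv(K)@np.array([uv[0],uv[1],1.]); o=-R.T@t
    return o+d*(z-o[2])/d[2]
def proj(c,p):
    K,R,t=c; q=K@(R@np.array(p,float)+t); return q[:2]/q[2]
def tri(obs):
    A=[];b=[]
    for c,uv in obs:
        K,R,t=c; d=R.T@np.linalg.inv(K)@np.array([uv[0],uv[1],1.]); d/=np.linalg.norm(d); P=np.eye(3)-np.outer(d,d); A.append(P); b.append(P@(-R.T@t))
    A=np.vstack(A);b=np.hstack(b); x=np.linalg.lstsq(A,b,rcond=None)[0]; return x,np.linalg.norm(A@x-b)
E
python3 - <<'E'
from h import *
for n in("top","scene"):
    cv2.imwrite(f"pics/{n}0.png",optics.get_image(n))
    K,R,t=cal(n); print(n,K[0,0],-R.T@t,R[2])
s=sensors.observe(); print(s, arm.nose_length)
E
```

```text
top 526.8720235222307 [0.47509678 0.00807974 1.1173168 ] [ 1.38028172e-01 -5.48360607e-04 -9.90428151e-01]
scene 472.2007167580547 [ 0.13499619 -0.78871607  0.5558108 ] [ 0.48266709  0.75728951 -0.43993759]
{'clock': 0.1, 'joints': array([ 1.18237154,  0.4351749 ,  0.02496004,  1.57402135, -0.01160039,
        1.133992  , -0.07514388]), 'dq': array([-0.00041642, -0.00178348,  0.00012905, -0.0029352 , -0.0018676 ,
        0.00023679,  0.00031415]), 'joint_efforts': array([ 2.89315838e-03, -6.69133615e+01,  9.87973586e-01, -3.15153837e+01,
       -6.04960020e-02,  3.73047078e-02,  1.51568438e-04]), 'position': array([ 0.17605239, -0.59923369,  0.24500395]), 'ee_rot': array([-3.10818989e+00, -4.47087143e-01,  5.19337121e-04]), 'force': array([-0.18257811, -0.22102254,  0.3138581 ]), 'ft_torque': array([0.02626452, 0.00891113, 0.01316327]), 'gripper_force': 0.0, 'width': 1.0022867942021176} 0.019
```

View pics/top0.png

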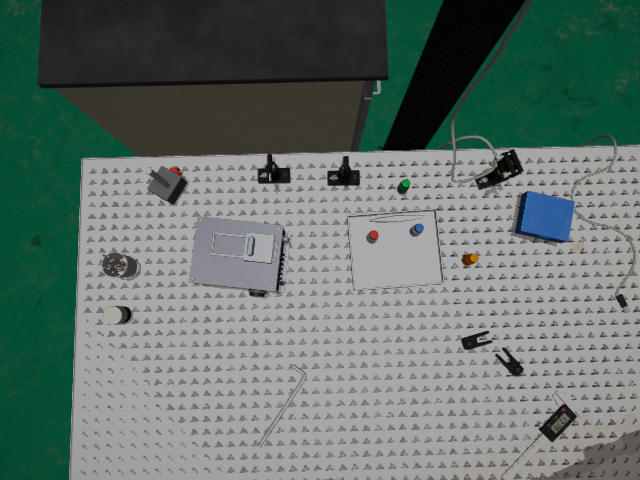

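View pics/scene0.png

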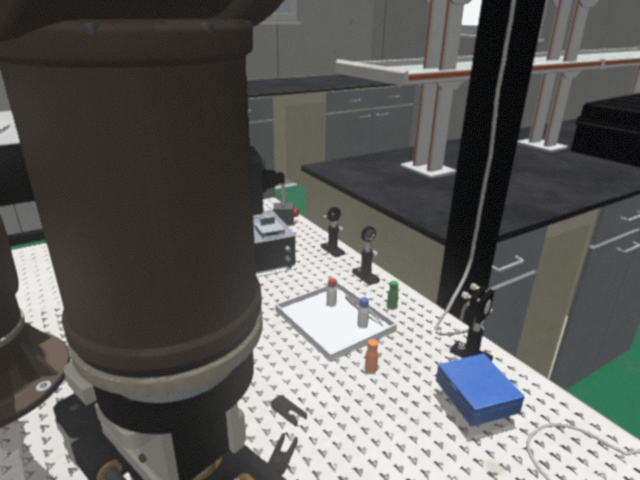

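The top view shows the box at (238,255), with the catch hood at (262,248) and its tab at (250,247). The tray is at (395,250) with the red- and blue-capped vials at (373,236) and (419,229). Look-alikes: green at (404,186) and orange at (471,259), both outside the tray. Candidates for the "tab" are the bar at (250,247), the cover plate at (228,245) and the lens tube at (258,293). I choose the bar on the bright hood and check it in an enlarged crop.

Run:
```python
import cv2
a=cv2.imread("pics/top0.png")
b=cv2.resize(a[205:305,180:300],None,fx=5,fy=5,interpolation=cv2.INTER_CUBIC)
c=cv2.resize(a[200:300,340:450],None,fx=2.5,fy=2.5,interpolation=cv2.INTER_CUBIC)
cv2.imwrite("pics/boxcrop.png",b)
```

```text
(no output)
```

View pics/boxcrop.png

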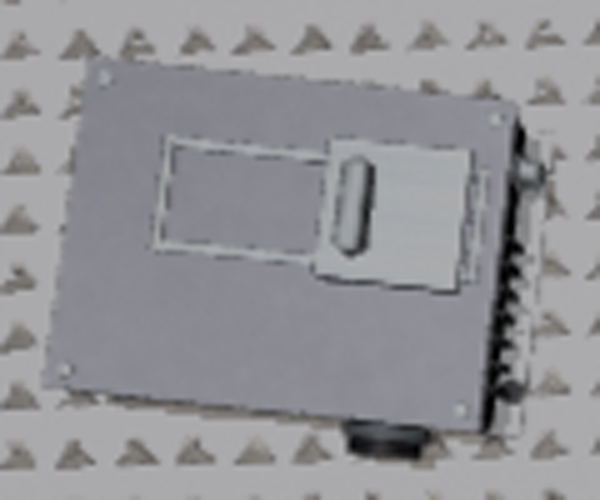

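The crop shows the cover corners at crop (90,58), (518,100), (485,432) and (45,385), the hood, the ribbed tab at about (356,203), and the lens tube at (388,440). The choice is confirmed.

Run:
```python
from h import *
c=cal("top"); f=lambda u,v:(180+u/5,205+v/5)
C=[atz(c,f(*p),.084) for p in[(90,58),(518,100),(485,432),(45,385)]]
for p in C: print("cover",p.round(4))
m=np.mean(C,0); ey=(C[0]-C[1]+C[3]-C[2])[:2]; ex=(C[0]-C[3]+C[1]-C[2])[:2]
print("centre",m,"yaw",np.arctan2(-ey[0],ey[1]),np.arctan2(ex[1],ex[0]),np.linalg.norm(ey)/2,np.linalg.norm(ex)/2)
print("tab",atz(c,f(357,202),.118))
print("hood",np.mean([atz(c,f(*p),.098) for p in[(332,138),(472,150),(458,292),(315,272)]],0))
T=[atz(c,p,.018) for p in[(348,212),(436,210),(442,284),(354,290)]]
for p in T: print("tray",p.round(4))
print(np.mean(T,0))
for n,u in(("red",(373,236)),("blue",(419,229))): print(n,atz(c,u,.062))
s=cal("scene"); print("vial tri",tri([(c,(373,235)),(s,(332,281))]),tri([(c,(419,228)),(s,(364,301))]))
yaw=np.arctan2(-ey[0],ey[1]);R=np.array([[np.cos(yaw),-np.sin(yaw)],[np.sin(yaw),np.cos(yaw)]])
for n,q in(("tab0",(.015,-.031)),("button",(.015,-.045)),("pocket out",(-.12,.0395))): print(n,m[:2]+R@np.array(q))
print("scene proj of tab",proj(s,atz(c,f(357,202),.118)))
w=cal("wrist"); st=sensors.observe(); print("wrist cam", -w[1].T@w[2]-st["position"], w[1][2],w[0][0,0])
print(cv2.Rodrigues(st["ee_rot"])[0])
```

```text
cover [0.6505 0.2448 0.084 ]
cover [0.6295 0.0749 0.084 ]
cover [0.499  0.0897 0.084 ]
cover [0.5214 0.2615 0.084 ]
centre [0.5751288  0.16773781 0.084     ] yaw -0.1263856838221599 -0.12061128290861087 0.17219394145899272 0.130743021619451
tab [0.58659321 0.13472553 0.118     ]
hood [0.58427066 0.1228023  0.098     ]
tray [ 0.6639 -0.0575  0.018 ]
tray [ 0.6636 -0.2438  0.018 ]
tray [ 0.5076 -0.2476  0.018 ]
tray [ 0.4996 -0.0647  0.018 ]
[ 0.58366715 -0.15340031  0.018     ]
red [ 0.60596038 -0.10373307  0.062     ]
blue [ 0.61795279 -0.1972135   0.062     ]
vial tri (array([ 0.60921911, -0.10471135,  0.05604782]), np.float64(0.0007630316175991073)) (array([ 0.62069183, -0.19833816,  0.05662435]), np.float64(6.357045645757309e-05))
tab0 [0.58610163 0.13509432]
button [0.58433694 0.12120599]
pocket out [0.46106488 0.22204869]
scene proj of tab [267.83534855 215.64171383]
wrist cam [0.06405409 0.01773436 0.13881824] [-0.23986704 -0.06875739 -0.96836781] 392.6499366432771
[[ 9.59457961e-01  2.81851277e-01 -5.28501437e-04]
 [ 2.81851744e-01 -9.59457018e-01  1.35098747e-03]
 [-1.26296869e-04 -1.44517473e-03 -9.99998948e-01]]
```

Emit:
arm_command:
  deltas: [0,0,-0.02,0.01,0.018,0,40,0,0,-0.05,0.03,0.054,0,40,0,0,-0.1,0.053,0.095,0,40,0,0,-0.15,0.077,0.138,0,40,0,0,-0.2,0.1,0.18,0,40,0,0,-0.261,0.125,0.224,0,40,0,0,-0.261,0.149,0.267,0,40,0,0,-0.261,0.173,0.31,0,40,0,0,-0.261,0.197,0.353,0,40,0,0,-0.261,0.221,0.396,0,40,0,0,-0.261,0.245,0.439,0,40,0,0,-0.261,0.269,0.482,0,40,0,0,-0.261,0.293,0.525,0,40,0,0,-0.261,0.317,0.568,0,40,0,0,-0.261,0.341,0.611,-0.01,40,0,0,-0.261,0.365,0.654,-0.02,40,0,0,-0.261,0.385,0.69,-0.03,40,0,0,-0.261,0.4,0.716,-0.04,40,0,0,-0.261,0.41,0.734,-0.045,40,0,0,-0.261,0.41,0.734,-0.045,40]

```text
clock: 2.1
position: [0.5862, 0.1371, 0.1996]
ee_rot: [-3.135, 0.19, 0.003]
force: [0.7, -0.3, 0.9]
width: 0.432
gripper_force: 0.0
```

Run:
```python
from h import *
s=sensors.observe(); w=cal("wrist"); im=optics.get_image("wrist"); np.savez("w1.npz",K=w[0],R=w[1],t=w[2])
cv2.imwrite("pics/w1.png",im)
print(s["clock"],s["position"],s["ee_rot"],s["width"]); print(cv2.Rodrigues(s["ee_rot"])[0].round(3))
for p in[(.5866,.1347,.118),(.5843,.1212,.098)]: print(proj(w,p))
```

```text
2.1 [0.58617464 0.13713132 0.19955271] [-3.13492014e+00  1.89794479e-01  2.79766995e-03] 0.4319915736606039
[[ 0.993 -0.121 -0.002]
 [-0.121 -0.993  0.001]
 [-0.002 -0.001 -1.   ]]
[318.39450864 256.1512643 ]
[339.73603625 248.03680148]
```

View pics/w1.png

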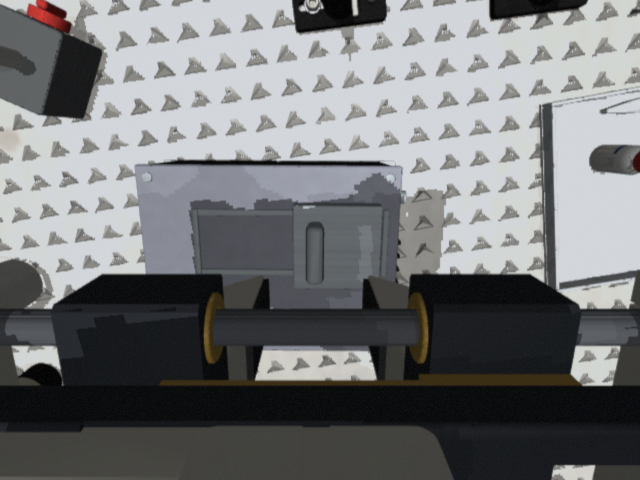

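The wrist view shows the tab at (315,252), between the fingers in y, with the hood spanning columns 293–383. This is within 2 mm of the prediction.

Run:
```python
from h import *
d=np.load("w1.npz"); w=(d["K"],d["R"],d["t"]); c=cal("top")
print(tri([(c,(180+357/5,205+202/5)),(w,(315,252))])); print(atz(w,(315,252),.118))
print(atz(w,(315,222),.118),atz(w,(315,283),.118))
C=[atz(w,p,.084) for p in((140,166),(403,164))]; print(C)
```

```text
(array([0.58732491, 0.13616017, 0.11052418]), np.float64(0.0007005724228991983))
[0.58935068 0.13636415 0.118     ]
[0.6070839  0.13418813 0.118     ] [0.57026657 0.13870593 0.118     ]
[array([0.64973841, 0.24141691, 0.084     ]), array([0.63064346, 0.07494112, 0.084     ])]
```

Emit:
arm_command:
  deltas: [0,0,0,0.002,-0.001,-0.02,40,0,0,0,0.002,-0.001,-0.045,40,0,0,0,0.002,-0.001,-0.065,40,0,0,0,0.002,-0.001,-0.077,40,0,0,0,0.002,-0.001,-0.077,40,0,0,0,0.002,-0.001,-0.077,0,0,0,0,0.002,-0.001,-0.077,0,0,0,0,0.002,-0.001,-0.077,0,0,0,0,0.002,-0.001,-0.077,0,0,0,0,0.002,-0.001,-0.077,0]
  force: 15

```text
clock: 3.15
position: [0.5891, 0.1364, 0.1248]
ee_rot: [-3.132, 0.192, -0.004]
force: [0.6, 7.5, 1.2]
width: 0.104
gripper_force: 15.0
```

Emit:
arm_command:
  deltas: [0,0,0,0.001,0.008,0,0,0,0,0,0.0025,0.02,0,0,0,0,0,0.0042,0.034,0,0,0,0,0,0.006,0.048,0,0,0,0,0,0.007,0.056,0,0,0,0,0,0.0075,0.06,0,0,0,0,0,0.0077,0.062,0,0,0,0,0,0.0077,0.062,0,0,0,0,0,0.0077,0.062,0,0]

```text
clock: 4.05
position: [0.5967, 0.1957, 0.1247]
ee_rot: [-3.135, 0.195, -0.003]
force: [0.0, 0.9, 4.9]
width: 0.11
gripper_force: 15.0
```

Emit:
arm_command:
  deltas: [0,0,0,0.0003,0.002,0,0,0,0,0,0.0005,0.004,0,0,0,0,0,0.0005,0.004,0,0,0,0,0,0.0005,0.004,0,0]

```text
clock: 4.45
position: [0.597, 0.1983, 0.1246]
ee_rot: [3.134, -0.197, 0.002]
force: [-0.8, -4.0, 7.5]
width: 0.107
gripper_force: 15.0
```

Emit:
arm_command:
  deltas: [0,0,0,0.0002,0.002,0,0,0,0,0,0.0004,0.003,0,0,0,0,0,0.0004,0.003,0,0]

```text
clock: 4.75
position: [0.5971, 0.1985, 0.1245]
ee_rot: [3.13, -0.199, -0.0]
force: [-3.3, -10.6, 12.5]
width: 0.108
gripper_force: 15.0
```

Emit:
arm_command:
  deltas: [0,0,0,-0.0004,-0.005,0,0,0,0,0,-0.0004,-0.005,0,40,0,0,0,-0.0004,-0.005,0,40,0,0,0,-0.0004,-0.005,0,40,0,0,0,-0.0004,-0.005,0.01,40,0,0,0,-0.0004,-0.005,0.035,40,0,0,0,-0.0004,-0.005,0.055,40,0,0,0,-0.004,-0.025,0.06,0,0,0,0,-0.007,-0.05,0.06,0,0,0,0,-0.01,-0.07,0.06,0,0,0,0,-0.0115,-0.08,0.06,0,0,0,0,-0.0115,-0.08,0.06,0,0,0,0,-0.0115,-0.08,0.06,0]

```text
clock: 6.05
position: [0.5854, 0.1235, 0.1841]
ee_rot: [-3.135, 0.194, -0.001]
force: [0.2, -0.3, -0.7]
width: 0.012
gripper_force: 0.0
```

Run:
```python
from h import *
s=sensors.observe(); w=cal("wrist"); im=optics.get_image("wrist"); np.savez("w2.npz",K=w[0],R=w[1],t=w[2])
cv2.imwrite("pics/w2.png",im[130:400,100:540])
print(s["clock"],s["position"],s["force"],s["width"]);
for p in[(.5855,.1225,.093),(.597,.1985,.118)]: print(proj(w,p)-[100,130])
```

```text
6.05 [0.58539244 0.12349216 0.18407892] [ 0.16699382 -0.28801163 -0.66696501] 0.011797464293507526
[215.99234177 122.72168   ]
[ 75.37964018 131.94445589]
```

View pics/w2.png

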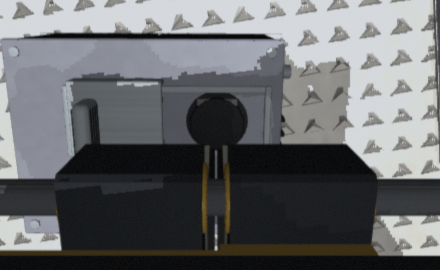

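Button at crop (217,123), as predicted. The tab at (88,125) looks a few mm short of the stop, so I check its travel.

Run:
```python
from h import *
d=np.load("w2.npz"); w=(d["K"],d["R"],d["t"])
a=-.124;ey=np.array([-np.sin(a),np.cos(a)])
b=atz(w,(317,253),.093)[:2]
for n,u,z in(("tabL",(76,230),.118),("tabR",(100,230),.118),("hoodL",(66,215),.098),("hoodR",(162,215),.098)):
    print(n,(atz(w,(u[0]+100,u[1]),z)[:2]-b)@ey)
print(b)
im=cv2.imread("pics/w2.png"); cv2.imwrite("pics/w2c.png",cv2.resize(im[30:200,50:290],None,fx=3,fy=3,interpolation=cv2.INTER_CUBIC))
```

```text
tabL 0.07552010499790078
tabR 0.06267633651966983
hoodL 0.0878481091323754
hoodR 0.032007939886275726
[0.5852488  0.12191262]
```

View pics/w2c.png

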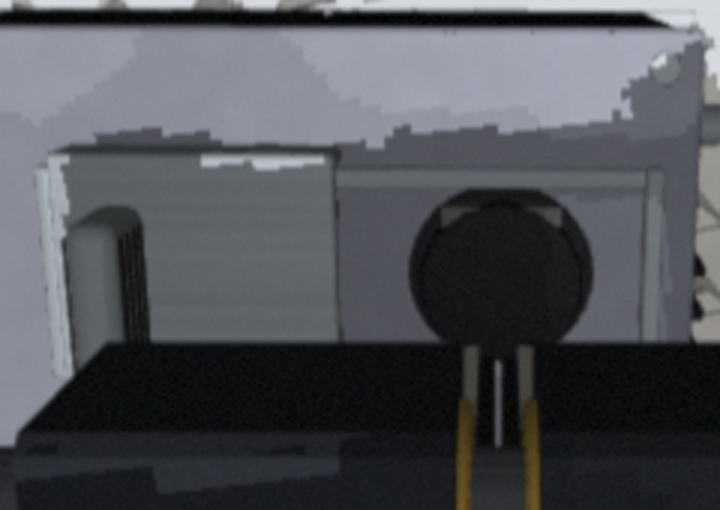

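The catch was dragged back about 2–3 mm when I released it. I'll nudge it to the stop from the side with closed fingers.

Emit:
arm_command:
  deltas: [0,0,0,0.003,0.02,0,0,0,0,0,0.005,0.038,0,0,0,0,0,0.005,0.038,-0.03,0,0,0,0,0.005,0.038,-0.06,0,0,0,0,0.005,0.038,-0.06,0,0,0,0,0.0055,0.044,-0.06,0,0,0,0,0.006,0.048,-0.06,0,0,0,0,0.0062,0.05,-0.06,0,0,0,0,0.0062,0.05,-0.06,0]

```text
clock: 7.0
position: [0.592, 0.1734, 0.125]
ee_rot: [-3.135, 0.194, -0.003]
force: [-0.4, -0.1, 0.4]
width: 0.008
gripper_force: 0.0
```

Emit:
arm_command:
  deltas: [0,0,0,0.0005,0.004,0,0,0,0,0,0.0009,0.007,0,0,0,0,0,0.0011,0.009,0,0,0,0,0,0.0011,0.009,0,0]

```text
clock: 7.4
position: [0.5927, 0.1779, 0.124]
ee_rot: [3.131, -0.199, -0.001]
force: [-2.3, -10.1, 5.6]
width: 0.002
gripper_force: 6.1
```

Emit:
arm_command:
  deltas: [0,0,0,-0.002,-0.015,0.005,0,0,0,0,-0.005,-0.038,0.01,0,0,0,0,-0.007,-0.055,0.01,0,0,0,0,-0.008,-0.06,0.01,0,0,0,0,-0.008,-0.06,0,0,0,0,0,-0.008,-0.06,-0.008,0,0,0,0,-0.008,-0.06,-0.014,0,0,0,0,-0.008,-0.06,-0.018,0,0,0,0,-0.008,-0.06,-0.021,0,0,0,0,-0.008,-0.06,-0.021,0,0,0,0,-0.008,-0.06,-0.021,0]

```text
clock: 8.5
position: [0.5843, 0.1224, 0.1058]
ee_rot: [3.136, -0.193, 0.002]
force: [-14.0, -4.2, 38.3]
width: 0.006
gripper_force: 19.0
```

Run:
```python
from h import *
cv2.imwrite("pics/t1.png",cv2.resize(optics.get_image("top")[190:350,150:350],None,fx=3,fy=3,interpolation=cv2.INTER_CUBIC))
```

```text
(no output)
```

View pics/t1.png

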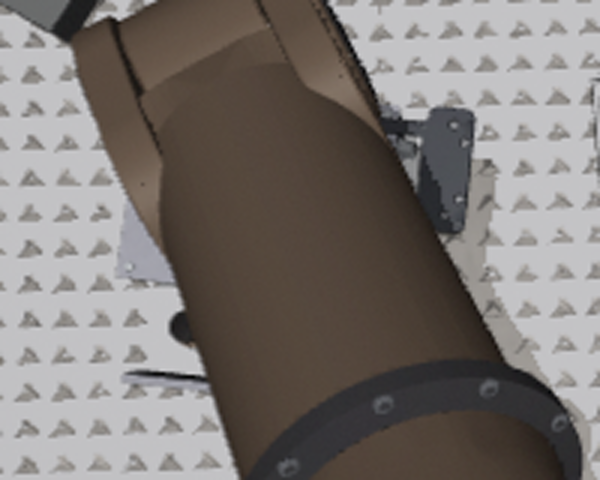

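The drawer is out: the cap shows at crop (183,327) and the front panel at (165,378). I lift off the button and move over the bottle.

Emit:
arm_command:
  deltas: [0,0,0,0,0,0.015,0,0,0,0,0,0,0.04,0,0,0,0,0,0,0.075,0,0,0,0,-0.02,0.016,0.085,20,0,0,0,-0.05,0.041,0.085,50,0,0,0,-0.085,0.07,0.085,50,0,0,0,-0.112,0.092,0.085,50,0,0,0,-0.1225,0.1,0.085,50,0,0,0,-0.1225,0.1,0.085,50,0,0,0,-0.1225,0.1,0.085,50]

```text
clock: 9.55
position: [0.463, 0.2208, 0.1876]
ee_rot: [3.135, -0.196, 0.001]
force: [-0.3, -0.4, 0.1]
width: 0.531
gripper_force: 0.0
```

Run:
```python
from h import *
s=sensors.observe(); w=cal("wrist"); im=optics.get_image("wrist"); np.savez("w3.npz",K=w[0],R=w[1],t=w[2])
cv2.imwrite("pics/w3.png",im)
t=optics.get_image("top"); cv2.imwrite("pics/t2.png",t)
print(s["clock"],s["position"],s["force"],s["width"]);
for p in[(.4617,.2224,.073)]: print(proj(w,p),proj(cal("top"),p))
```

```text
9.55 [0.46301611 0.22075125 0.18756092] [-0.31785563 -0.35450783  0.08852145] 0.5312326340118968
[312.15419135 245.50359225] [210.01131367 312.33699496]
```

View pics/w3.png

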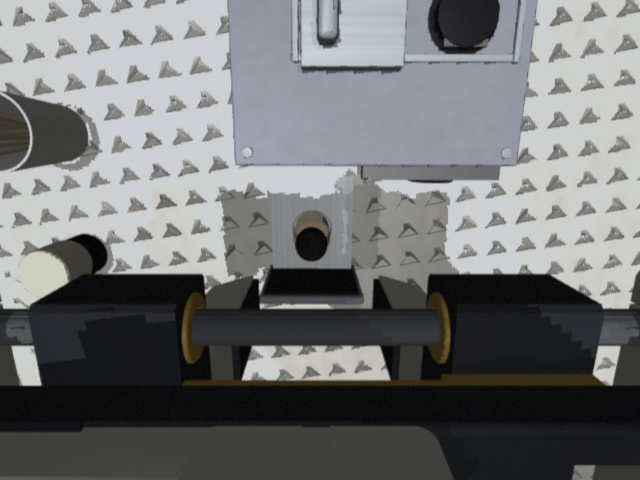

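The wrist view shows the cap at (312,245), exactly as predicted for the drawer fully out. The catch (324,15) is clear of the button (465,20). I descend and grasp.

Emit:
arm_command:
  deltas: [0,0,0,-0.001,0.0015,-0.03,50,0,0,0,-0.001,0.0015,-0.07,50,0,0,0,-0.001,0.0015,-0.1,50,0,0,0,-0.001,0.0015,-0.125,50,0,0,0,-0.001,0.0015,-0.14,50,0,0,0,-0.001,0.0015,-0.141,50,0,0,0,-0.001,0.0015,-0.141,20,0,0,0,-0.001,0.0015,-0.141,20,0,0,0,-0.001,0.0015,-0.141,20,0,0,0,-0.001,0.0015,-0.141,20,0,0,0,-0.001,0.0015,-0.141,20]
  force: 12

```text
clock: 10.75
position: [0.4618, 0.2231, 0.0475]
ee_rot: [-3.135, 0.195, -0.002]
force: [1.0, -1.9, 5.7]
width: 0.29
gripper_force: 12.0
```

Emit:
arm_command:
  deltas: [0,0,0,0,0,0.005,20,0,0,0,0,0,0.02,20,0,0,0,0,0,0.045,20,0,0,0,0,0,0.075,20,0,0,0,0,0,0.105,20,0,0,0,0.002,-0.01,0.125,20,0,0,0,0.007,-0.03,0.13,20,0,0,0,0.013,-0.06,0.13,20,0,0,0,0.021,-0.095,0.13,20,0,0,0,0.029,-0.13,0.13,20,0,0,0,0.036,-0.165,0.13,20,0,0,0,0.044,-0.2,0.13,20,0,0,0,0.052,-0.235,0.13,20,0,0,0,0.06,-0.27,0.13,20,0,0,0,0.067,-0.305,0.13,20,0,0,0,0.075,-0.34,0.13,20,0,0,0,0.08,-0.363,0.13,20,0,0,0,0.083,-0.376,0.13,20,0,0,0,0.083,-0.376,0.13,20,0,0,0,0.083,-0.376,0.13,20]

```text
clock: 12.75
position: [0.5439, -0.1517, 0.1767]
ee_rot: [-3.135, 0.193, 0.001]
force: [0.1, -0.3, -0.5]
width: 0.292
gripper_force: 12.0
```

Run:
```python
from h import *
s=sensors.observe(); im=optics.get_image("scene"); w=optics.get_image("wrist")
cv2.imwrite("pics/s3.png",np.hstack([cv2.resize(im[180:400,240:460],(440,440)),cv2.resize(w[:,140:500],(330,440))]))
print(s["clock"],s["position"],s["width"],s["gripper_force"])
```

```text
12.75 [ 0.54388428 -0.15165369  0.17671402] 0.29183954702555326 11.992593258619308
```

View pics/s3.png

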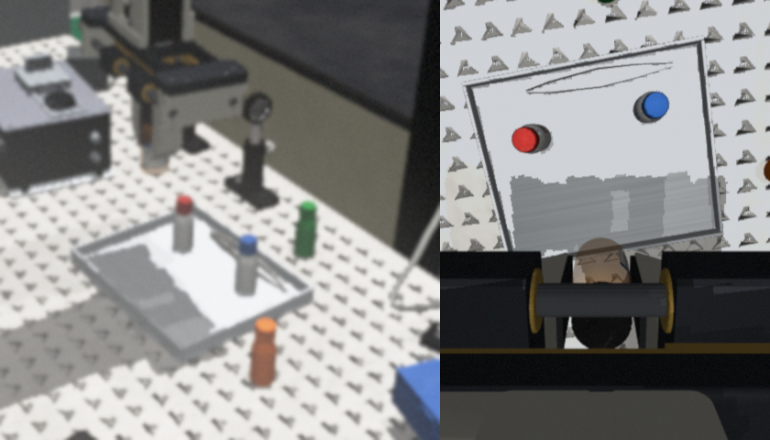

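The bottle is held upright in the gripper over the free near half of the tray. Both vials (red and blue) are still standing well clear. I lower it.

Emit:
arm_command:
  deltas: [0,0,0,0,0,-0.02,20,0,0,0,0,0,-0.05,20,0,0,0,0,0,-0.08,20,0,0,0,0,0,-0.105,20,0,0,0,0,0,-0.12,20,0,0,0,0,0,-0.127,20,0,0,0,0,0,-0.13,20,0,0,0,0,0,-0.131,20,0,0,0,0,0,-0.132,20,0,0,0,0,0,-0.132,20,0,0,0,0,0,-0.132,20]

```text
clock: 13.95
position: [0.5444, -0.1533, 0.0453]
ee_rot: [3.135, -0.195, 0.001]
force: [0.4, 0.0, -0.1]
width: 0.291
gripper_force: 12.0
```

Emit:
arm_command:
  deltas: [0,0,0,0,0,-0.001,20,0,0,0,0,0,-0.0015,20,0,0,0,0,0,-0.002,20,0,0,0,0,0,-0.002,20]

```text
clock: 14.35
position: [0.5441, -0.1532, 0.0427]
ee_rot: [3.135, -0.195, -0.0]
force: [1.2, 0.8, -0.1]
width: 0.291
gripper_force: 12.0
```

Emit:
arm_command:
  deltas: [0,0,0,0,0,-0.0005,20,0,0,0,0,0,-0.001,20,0,0,0,0,0,-0.001,20]

```text
clock: 14.65
position: [0.5442, -0.1531, 0.0425]
ee_rot: [3.135, -0.195, 0.001]
force: [-3.0, 1.7, 9.5]
width: 0.292
gripper_force: 12.0
```

Emit:
arm_command:
  deltas: [0,0,0,0,0,0.0007,20,0,0,0,0,0,0.0007,30,0,0,0,0,0,0.0007,40,0,0,0,0,0,0.0007,55,0,0,0,0,0,0.0007,55,0,0,0,0,0,0.01,55,0,0,0,0,0,0.03,55,0,0,0,0,0,0.06,55,0,0,0,0,0,0.1,55,0,0,0,-0.02,0,0.14,55,0,0,0,-0.05,0,0.17,55,0,0,0,-0.08,0,0.19,55,0,0,0,-0.09,0,0.2,55,0,0,0,-0.09,0,0.2,55]

```text
clock: 16.05
position: [0.4538, -0.1535, 0.2437]
ee_rot: [3.134, -0.196, 0.005]
force: [-0.2, -1.5, -0.5]
width: 0.593
gripper_force: 0.0
```

Run:
```python
from h import *
im=optics.get_image("scene"); w=optics.get_image("wrist")
cv2.imwrite("pics/s4.png",np.hstack([cv2.resize(im[180:400,240:460],(440,440)),cv2.resize(w[:,140:500],(330,440))]))
```

```text
(no output)
```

View pics/s4.png

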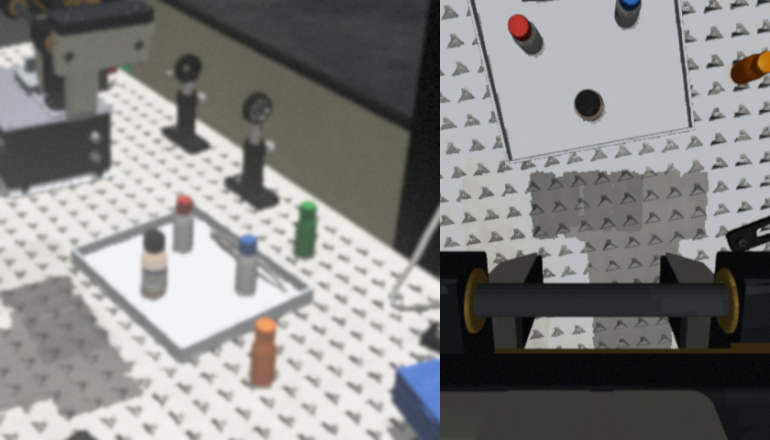

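The bottle stands upright in the tray at (153,265), with both vials undisturbed and the robot clear.

```bash
python3 -c "
from cell import arm; print(arm.sign_off())"
```

```text
the job is handed in; nothing more can be done
None
```

The bottle is standing upright in the tray beside the two undisturbed vials, and the catch and drawer were left open; I handed the job in at about 16 s, after nudging the catch back to its stop once because letting go had dragged it 2–3 mm, and pressing the button harder than needed (38 N at the wrist).

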